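# Put the last steel cup away behind the drop flap

### The arm

A 7-joint arm with a two-finger parallel gripper is mounted at the origin on the work surface. World frame = base frame: x ahead of the robot, y to its left, z up, the work surface at z = 0. Lengths are in mm, angles in rad, forces in N, time in s.
With the tool pointing down it reaches from about 425 to 875 mm from the base axis. Payload 4.7 kg.
Tool frame: the origin (TCP) lies midway between the tips of the shut fingers; the grasp point (between the pads) lies 19 mm behind it (manip.hold_point_z is the distance from the TCP to the grasp point, in mm); z points along the fingers, y is the line along which they close (so a half turn about z gives the same grasp; the last joint's range is limited). The gripper opens to 87 mm and grips with 3 to 60 N. Pads are 19 mm wide; open, the fingers measure 117 mm over their backs; the gripper's body (75 mm by 190 mm) begins 51 mm behind the grasp point.
Start: joints at [1.262, 0.321, -0.07, 1.45, 0.023, 1.371, -0.057], TCP at [206.175, -616.456, 222.587] pointing down, gripper open.
Joint ranges: [-2.86, 2.86], [-0.3, 2.09], [-1.38, 1.24], [0.06, 2.45], [-1.56, 4.7], [0.09, 2.05], [-2.69, 2.69]. Speed limits (rad/s): [2.57, 2.57, 3.14, 3.14, 3.14, 3.14, 3.14].

### API

Orientations are given as a unit quaternion [x, y, z, w].
In Python, from bench import readout, capture, camera_model, manip gives the robot as it stands.
- The arm moves only by the tool servo_tool, never from a script. Its argument "rows" is a list of rows, each a list of 3 entries, a list of its own where there are three numbers: the closure, from -1 (fully open) to 1 (shut), then the shift along the tool's x, y, z normalised to -1 to 1, where 1 is 0.06 m, then the turn, a rotation vector about the tool's x, y, z normalised to -1 to 1, where 1 is 4 degrees. In form: [[jaw, [tx, ty, tz], [wx, wy, wz]], ...]. A call has 1 to 8 rows; each row shifts and turns the commanded pose from where the row before left it, along the tool's axes as they then stand; what a row does not reach is not made up. A row lasts 1/8 s, in which the tool goes at most 62.5 mm and 10.7 degrees, less where a joint would pass 70% of its speed; a pose out of reach is approached as far as the arm can. A call with a number of a shift or a turn outside -1 to 1 is refused whole. A call with a gripper value outside its range is refused whole. The fingers move at their own pace and stop on an object; "newtons" is the grip in N (left out, the last holds). Time passes only in rows, so rows that do not move let the fingers close. It gives the time, the measured TCP pose, the force, the opening and the grip force at its end, in the units of the state.
- readout.state(): the state, without advancing time (a new reading comes with each control period).
- capture(name): name is "side" or "top" or "wrist"; returns (picture, depth): 384x512x3 uint8, red, green, blue; 384x512 float32, mm along the optical axis (not along the pixel's ray), 0 where there is no reading.
- camera_model(name): a dict with "fx", "fy", "cx", "cy" (pixels), "cam_to_world" (4x4, takes a point from camera to world coordinates); the wrist camera has in their place "mount" (4x4, takes a point from camera to tool coordinates, whose origin is the TCP and whose axes are the flange's). Camera axes: x right, y down, z forward; pixel columns grow to the right and rows downward; lengths in mm; the calibration is good to about 2 mm. A picture is of the moment at which its call begins: read the wrist's pose just before it. camera_model takes no time and is no camera call.
- manip.sign_off(): hands the job in; it is judged then, once.
The state is a dict: "t": time; "q": joint angles; "qd": joint speeds; "joint_efforts": joint torques, N m; "tcp_pos": TCP position; "tool_rot": TCP orientation; "ft_force": force on the tool from outside, world axes, zero at the start; "ft_torque": the same for the moment, N m; "grip_width": opening from 0.0 (shut) to 1.0 (fully open); "grasp_force": force on a finger pad.
Only numpy, scipy, OpenCV 4.12 (cv2) and the standard library are available. Lean on these libraries where they do the work, as an engineer would, in place of code of your own. Each camera call takes 0.05 s, during which the arm holds its last target. There are 200 camera calls.

### The job

Pull the steel flap of the cup rack all the way down, stand the steel cup from the counter upright on the cork mat in the rack's empty cell (set it down, do not drop it), then push the flap back up until it is fully shut. Leave the cup that is already in the rack standing in its cell, do not tip either cup over, and do not disturb the other things on the counter.

Things in the scene. Friction and masses are not known exactly. Their poses are not given: they have to be found in the camera images.
- rack: fixed steel cup rack, 240 mm wide (y) by 138 deep (x). Origin on the counter below the hinge line, mid width; x points from front to back, y along the hinge, z up. Floor 6 mm thick, walls 4 mm: front 80 mm high, back 130, ends and middle divider 50. A post at each back corner is 220 high with a thin wire sloping down from it. Two cells, inside 130 x 114 mm, centres at x = 68, y = +58 and -58
- rack_hinge (a point): middle of the flap's hinge axis, fixed on the rack at x = 0, y = 0, 90 mm above the counter; axes as the rack's
- flap (a joint): flap angle (rad). 0 = shut: it leans back from the hinge over the cells, 45 degrees above level. Grows as it swings up over the hinge, then forward and down; 1.85 = fully down at its stop, out in front of the rack, still sloping up 0.5 rad to its free edge. Starts 0 to 0.25. Stiff hinge (0.4 N m friction): the 0.35 kg flap stays where left; 2 to 5 N at the free edge moves it
- flap_edge (a point): middle of the flap's free edge, 205 mm from the hinge axis. Plain plate 240 mm wide, 4 thick, green outside, no handle, dark round bead 10 mm thick along this edge. Shut: 235 mm above the counter, 145 behind the hinge, 7 beyond the lower back wall, so fingers can reach down behind it at mid width. Fully down: 188 mm above the counter, 180 in front of the hinge
- cup: the steel cup to put away, standing on the counter to the right: open round cup, greatest outer diameter 62 mm (at the rim, slightly narrower below), 95 mm high, wall 3 mm, about 120 g. Origin at the centre of its underside, z up its axis
- cup_in: an identical steel cup already standing in one of the rack's two cells (which one varies), hidden while the flap is shut. Origin at the centre of its underside
- mat: square cork mat 90 x 90 mm, 3 mm thick, fixed on the floor in the middle of the rack's other, empty cell. Origin at the centre of its underside, 6 mm above the counter, so a cup standing on it has its underside 9 mm above the counter
- jar: green ceramic sugar jar with wooden lid, 90 mm diameter, 115 mm high, bystander. Origin at the centre of its underside
- pan: aluminium pan, 184 mm diameter, 45 mm high, with a black handle, bystander. Origin at the centre of its underside
- tongs: stainless tongs, about 235 mm long, lying on a wooden trivet 18 mm high, bystander. Origin on the underside near mid length
- tin: copper coloured tin, 84 mm diameter, 100 mm high, bystander. Origin at the centre of its underside
- bowl: brass bowl, 120 mm diameter, 50 mm high, bystander. Origin at the centre of its underside

How it is judged (in metres and radians):
On the way, in this order (a step that is already met when the one before it is completed fails the run):
1. the flap is pulled fully down (within 0.15 rad of its stop) (value of joint flap above 1.7 rad), for 0.2 s.
2. with the flap still down, the cup stands upright on the mat in the empty cell, let go (horizontal distance between cup and mat below 0.035 m and z of cup in the frame of mat below 0.012 m and angle between cup's own z axis and vertical below 0.12 rad and value of joint flap above 1.45 rad and contact force between cup and the fingers below 0.1 N and linear speed of cup below 0.03 m/s), for 0.3 s.
At the end, for the whole second after the job is handed in: The flap is shut (within 0.06 rad of its stop), the cup stands upright (within 0.12 rad) and at rest on the mat in the formerly empty cell, within 35 mm of the mat's centre, and the other cup still stands upright in its own cell, less than 30 mm from where it was (value of joint flap below 0.06 rad and horizontal distance between cup and mat below 0.035 m and z of cup in the frame of mat below 0.012 m and angle between each of cup, cup_in's own z axis and vertical below 0.12 rad and linear speed of cup below 0.02 m/s and distance of cup_in from where it was at the start of the episode below 0.03 m); the robot touches nothing.
It fails at once if a cup is tipped over (more than 0.7 rad) (angle between any of cup, cup_in's own z axis and vertical above 0.7 rad).
It fails at once if the cup is dropped: it falls freely, touching nothing, more than about 25 mm above the mat (contact force between cup and anything else below 0.01 N and z of cup in the frame of mat above 0.03 m).
It fails at once if a bystander (jar, pan, tongs, tin or bowl) is moved by more than 40 mm (distance of any of jar, pan, tongs, tin, bowl from where it was at the start of the episode above 0.04 m).
It also fails if it takes over 72 s, if anything falls off the work surface, if the arm or the gripper's body presses on something with over 40 N, if the wrist force passes 120 N, or if a joint passes its speed limit or range.

## Working session

There is one attempt and no reset: what is moved stays moved. The work goes in short steps, Python scripts to look and compute and a tool call to move; the robot and the scene stay as the last step left them, time stands still between calls to the robot, and variables do not carry over. Pictures are saved under pics/ and viewed, at most 10 in all, crops included, and the job is handed in when it is done.

Besides the shell and the picture viewer there is one more tool, called as a command line: name --argument value ..., lists and objects as JSON in quotes. servo_tool: Moves the arm, as the interface text tells. Scaled input: -1 to 1 covers 0.06 m each way for a shift and 4 degrees each way for a turn. Its arguments: {"type":"object","properties":{"rows":{"type":"array"},"newtons":{"type":"number"}},"required":["rows"]}

```bash
ls; mkdir -p pics; python3 - <<'E'
from bench import readout,capture,camera_model
import cv2,numpy as np
s=readout.state();print(s)
ims=[]
for n in("side","top"):
    p,d=capture(n);np.savez(f"{n}0.npz",p=p,d=d);cv2.imwrite(f"pics/{n}0.png",p[:,:,::-1]);print(n,camera_model(n))
E
```

```text
pics
{'t': 0.0, 'q': array([ 1.26209154,  0.32185971, -0.07012773,  1.45166866,  0.02257333,
        1.37079255, -0.05691418]), 'qd': array([ 0.00112825,  0.00043462,  0.00045723,  0.00179286,  0.00047255,
        0.00055144, -0.0016561 ]), 'joint_efforts': array([-6.39753507e-04, -4.91274047e+01, -4.04133741e-01, -3.12528992e+01,
       -6.39001513e-02,  4.35206573e-02,  1.69535642e-04]), 'tcp_pos': array([ 206.01001335, -615.9074625 ,  221.44118339]), 'tool_rot': array([ 9.86998263e-01,  1.60727989e-01, -1.84404759e-04, -9.52766108e-04]), 'ft_force': array([-0.20416942,  0.26981856,  0.25161256]), 'ft_torque': array([-0.02952395, -0.03673936, -0.00287657]), 'grasp_force': 0.0, 'grip_width': 1.0005802743837358}
side {'fx': 396.9915759894947, 'fy': 396.9915759894947, 'cx': 258.68219465634013, 'cy': 192.79016760633965, 'cam_to_world': array([[-9.67857405e-01, -1.72793284e-01,  1.82741686e-01,
         2.44183967e+02],
       [-2.51305652e-01,  6.92984937e-01, -6.75734671e-01,
         9.66205172e+02],
       [-9.87482278e-03, -6.99938824e-01, -7.14134532e-01,
         1.21316588e+03],
       [ 0.00000000e+00,  0.00000000e+00,  0.00000000e+00,
         1.00000000e+00]])}
top {'fx': 389.5546564608084, 'fy': 389.5546564608084, 'cx': 264.5074308827226, 'cy': 189.38952966532122, 'cam_to_world': array([[ 1.46758451e-02, -9.82941977e-01,  1.83329455e-01,
         2.75852631e+02],
       [-9.99505599e-01, -1.95202497e-02, -2.46478859e-02,
        -3.91870342e+01],
       [ 2.78060784e-02, -1.82877088e-01, -9.82742485e-01,
         1.48875868e+03],
       [ 0.00000000e+00,  0.00000000e+00,  0.00000000e+00,
         1.00000000e+00]])}
```

View pics/top0.png

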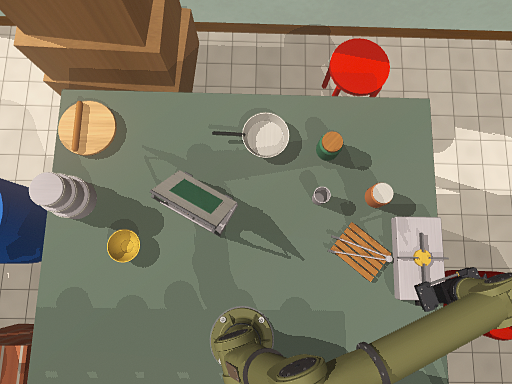

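View pics/side0.png

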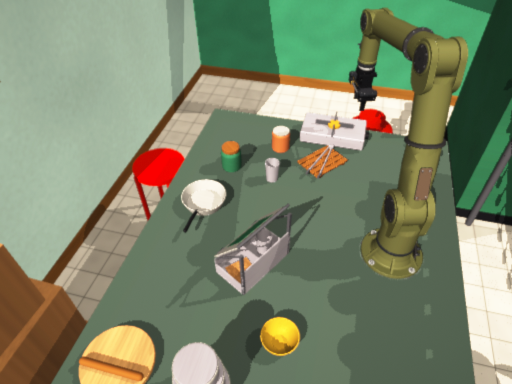

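The top view shows the rack at about (195,200), the cup at (321,194) and tongs at (362,250). The side view shows the rack's open back or inside at (250,255), with cork at (238,268) and cup_in at (262,240). Next I'll measure with depth.

```bash
cat > h.py <<'E'
import numpy as np,cv2
from bench import readout,capture,camera_model,manip
from scipy.spatial.transform import Rotation as R
def cloud(n,d,M=None):
    c=camera_model(n);M=c["cam_to_world"] if M is None else M
    v,u=np.mgrid[:384,:512];d=d.astype(float)
    P=np.stack([(u-c["fx"]*0-c["cx"])/c["fx"]*d,(v-c["cy"])/c["fy"]*d,d],-1)
    P=P@M[:3,:3].T+M[:3,3];P[d<=0]=np.nan
    return P
def proj(n,X):
    c=camera_model(n);M=c["cam_to_world"];p=(np.asarray(X,float)-M[:3,3])@M[:3,:3]
    return np.stack([c["fx"]*p[...,0]/p[...,2]+c["cx"],c["fy"]*p[...,1]/p[...,2]+c["cy"]],-1)
E
python3 - <<'E'
from h import *
np.set_printoptions(precision=1,suppress=True,linewidth=150)
C={}
for n in("top","side"):
    z=np.load(n+"0.npz");C[n]=cloud(n,z["d"])
P=C["top"];p=np.load("top0.npz")["p"]
def rep(name,u0,v0,u1,v1,zmin,zmax=400):
    Q=P[v0:v1,u0:u1].reshape(-1,3);Q=Q[(Q[:,2]>zmin)&(Q[:,2]<zmax)]
    print(name,len(Q),"lo",Q.min(0),"hi",Q.max(0),cv2.minAreaRect(Q[:,:2].astype(np.float32)))
rep("cup",308,180,335,206,70);rep("jar",315,128,348,162,100);rep("tin",362,180,396,210,80);rep("bowl",105,225,142,265,35);rep("pan",240,110,292,160,30)
rep("tongs",328,220,394,284,10)
rep("rackall",145,165,243,240,25)
# flap green
hsv=cv2.cvtColor(p,cv2.COLOR_RGB2HSV)
Q=P[165:240,145:243].reshape(-1,3);Q=Q[Q[:,2]>85]
# fit plane on points
c=P[190,195];print("c",c)
for a in [(180,185),(190,195),(200,205),(185,190),(200,195),(180,200)]:print(a,P[a],p[a])
import sys
# side upscale crop
s=np.load("side0.npz")["p"]
a=cv2.resize(s[195:300,205:305],None,fx=5,fy=5,interpolation=cv2.INTER_CUBIC)
b=cv2.resize(p[160:240,145:245],None,fx=5,fy=5,interpolation=cv2.INTER_CUBIC)[:, :300*2]
cv2.imwrite("pics/cropside.png",a[:,:,::-1]);cv2.imwrite("pics/croptop.png",b[:,:,::-1])
for n in C:
  Q=C[n][160:310,140:310].reshape(-1,3);Q=Q[(Q[:,2]>25)&(Q[:,2]<300)&(np.hypot(Q[:,0]-P[200,195,0],Q[:,1]-P[200,195,1])<200)]
  print(n,len(Q),cv2.minAreaRect(Q[:,:2].astype(np.float32)), Q[Q[:,2]>200][:40:2])
E
```

```text
cup 94 lo [ 491.4 -314.2   70.4] hi [ 549.  -253.8  102.2] ((520.1632080078125, -283.99468994140625), (60.46669387817383, 57.584110260009766), 88.8824691772461)
jar 349 lo [ 679.9 -357.7  101.1] hi [ 755.4 -282.3  123.2] ((716.9913330078125, -320.1056213378906), (74.4014892578125, 76.02665710449219), 4.780726432800293)
tin 408 lo [ 490.3 -541.8   80.1] hi [ 569.1 -463.3  108.7] ((529.7001342773438, -502.5186767578125), (78.5293960571289, 78.82102966308594), 89.95390319824219)
bowl 245 lo [268.5 375.4  35.2] hi [387.1 492.6  56.1] ((327.5027770996094, 434.43084716796875), (117.82269287109375, 116.23399353027344), 52.97590255737305)
pan 354 lo [ 670.5 -164.1   30.1] hi [851.2  22.6  53.7] ((761.3532104492188, -75.12648010253906), (180.1385040283203, 179.306884765625), 45.168827056884766)
tongs 1713 lo [ 212.9 -563.4   10.2] hi [ 440.6 -314.2   45.9] ((321.9617919921875, -442.0753479003906), (221.37924194335938, 255.50247192382812), 3.717010259628296)
rackall 2691 lo [368.6  27.2  25.2] hi [597.4 301.2 264.7] ((487.9870300292969, 163.7787628173828), (241.18121337890625, 143.873443603515
[... 665 characters left out ...]
[518.1 268.1 215.2]
 [519.6 263.3 207.8]
 [520.4 257.5 204.5]
 [520.9 251.2 202.8]
 [510.7 285.9 234.6]
 [512.  281.1 228. ]
 [512.8 275.5 224.4]
 [513.7 270.  220.1]]
side 2559 ((487.7572021484375, 165.3323211669922), (244.55386352539062, 145.93206787109375), 62.00194549560547) [[386.6  85.4 258. ]
 [388.7  91.7 259.3]
 [382.4  89.5 258.6]
 [390.9  96.9 259.3]
 [384.   99.  263.4]
 [379.3  87.  252. ]
 [393.2 101.6 258.9]
 [386.8 100.8 259.8]
 [381.8  90.6 250.3]
 [401.8  90.  239.4]
 [393.  102.1 254.6]
 [385.7 105.9 260.6]
 [408.6  88.4 230.9]
 [397.7 111.5 258.6]
 [391.1 112.1 261. ]
 [422.1  71.6 204.3]
 [412.1  87.5 224.1]
 [399.3 120.1 262.5]
 [393.9 113.8 257.3]
 [424.9  74.  201.1]]
```

View pics/cropside.png

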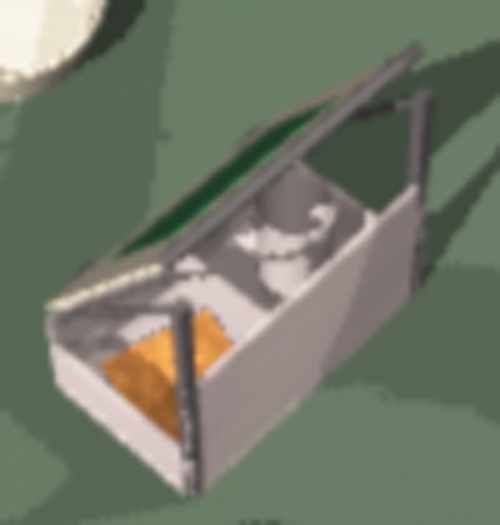

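View pics/croptop.png

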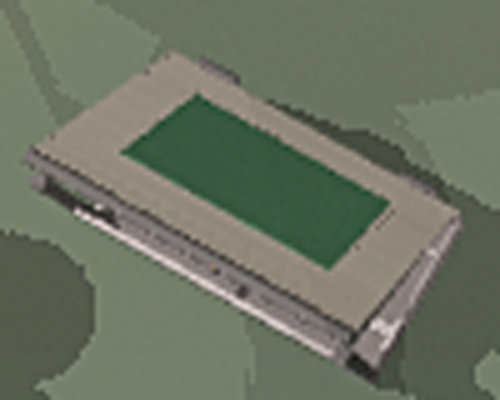

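The side crop shows the orange mat at about (175,375) in the crop, in the cell nearer the camera, and cup_in in the other cell. The rack's back faces the robot. The top crop shows the flap's near, free edge running from (30,160) to (355,325). Next I'll fit the rack frame.

```bash
cat > fit.py <<'E'
from h import *
np.set_printoptions(precision=1,suppress=True,linewidth=150)
C={n:cloud(n,np.load(n+"0.npz")["d"]) for n in("top","side")}
P=C["top"];Q=P[165:240,145:243].reshape(-1,3);Q=Q[Q[:,2]>80]
# RANSAC-free: iterative plane from flap centre
F=P[183:203,180:208].reshape(-1,3);F=F[F[:,2]>90]
for i in range(4):
    c=F.mean(0);n=np.linalg.svd(F-c)[2][2];n*=np.sign(n[2]);F=Q[abs((Q-c)@n)<3]
h=-n[:2]/np.hypot(*n[:2]);h=h # outer normal points (-x,+z) in rack -> rack x = -n_xy
ex=np.r_[h,0];ey=np.cross([0,0,1],ex);
tilt=np.degrees(np.arctan2(np.hypot(*n[:2]),n[2]))
print("plane n",n,"flap elev deg",tilt,"angle rad",np.radians(tilt-45),"N",len(F))
s=F@ey;print("y ext",np.percentile(s,[0.5,99.5]),s.min(),s.max())
ymid=(np.percentile(s,.5)+np.percentile(s,99.5))/2
# hinge: plane (outer face 2mm off axis) at z=90
# point X: n.(X-c)=-2, z=90 , X=ymid*ey+a*ex+90z
a=(n@c-2-n[2]*90)/(n[:2]@ex[:2])
# check: edge extent from hinge
H=ex*a+ey*ymid+np.array([0,0,90]);
up=ex*np.cos(np.radians(tilt))+np.array([0,0,np.sin(np.radians(tilt))])
r=(F-H)@up;print("r ext",np.percentile(r,[0.5,99.5]),r.min(),r.max());print("hinge",H,"yaw ex",np.degrees(np.arctan2(ex[1],ex[0])))
# check rack rect low pts
for nm in C:
    S=C[nm][160:310,140:310].reshape(-1,3);L=np.c_[(S-H)@ex,(S-H)@ey,S[:,2]]
    L=L[(L[:,2]>15)&(L[:,2]<300)&(abs(L[:,0])<200)&(abs(L[:,1])<160)]
    for lo,hi in((15,45),(52,78),(85,128),(140,215)):
        m=L[(L[:,2]>lo)&(L[:,2]<hi)];print(nm,lo,hi,len(m),np.percentile(m,[1,99],axis=0)[:,:2].ravel())
# mat & cup_in in side
s=np.load("side0.npz")["p"];hsv=cv2.cvtColor(s,cv2.COLOR_RGB2HSV)
S=C["side"];m=(hsv[...,0]<22)&(hsv[...,1]>120);m[:195]=0;m[300:]=0;m[:,:205]=0;m[:,305:]=0
M=S[m];print("mat",m.sum(),M.mean(0),"rack",np.c_[(M-H)@ex,(M-H)@ey,M[:,2]].min(0),np.c_[(M-H)@ex,(M-H)@ey,M[:,2]].max(0))
for x,y,z in((68,-58,9),(68,58,9)):print("cell",H*[1,1,0]+x*ex+y*ey+[0,0,z])
E
python3 fit.py
```

```text
plane n [ 0.7 -0.4  0.6] flap elev deg 52.73647753462473 angle rad 0.1350270054857752 N 2225
y ext [-494.6 -256.6] -496.6212469651788 -255.60563085962715
r ext [  3.7 214.3] -2.5410495218095823 216.3760062071382
hinge [548.8 130.5  90. ] yaw ex 151.63362829679116
top 15 45 49 [   4.1 -116.7  141.   120.3]
top 52 78 27 [  19.1 -117.5  141.   120.1]
top 85 128 409 [  -1.5 -116.3  141.   118.7]
top 140 215 1128 [  34.4 -118.   137.3  119.2]
side 15 45 610 [-198.2 -122.8  141.7  116.5]
side 52 78 414 [-198.  -121.7  142.   115.6]
side 85 128 579 [  -0.7 -121.6  142.5  114.9]
side 140 215 413 [  35.2 -122.   141.4  118.4]
mat 242 [530.8 215.3  13.2] rack [  20.9 -121.9    1.3] [138.9 -10.1 198. ]
cell [516.5 213.9   9. ]
cell [461.4 111.8   9. ]
```

servo_tool --rows '[[1,[0,0,-0.25],[0,0,-0.98]],[1,[0,0,-0.25],[0,0,-0.98]],[1,[0,0,-0.25],[0,0,-0.98]],[1,[0,0,-0.25],[0,0,-0.98]],[1,[0,0,-0.25],[0,0,-0.98]],[1,[0,0,-0.25],[0,0,-0.98]],[1,[0,0,-0.25],[0,0,-0.98]],[1,[0,0,-0.25],[0,0,-0.98]]]'

```text
t: 1.1
tcp_pos: [206.1, -616.3, 342.4]
tool_rot: [0.906, 0.422, 0.0, -0.001]
ft_force: [1.2, -0.9, 0.4]
grip_width: 0.171
grasp_force: 0.0
```

servo_tool --rows '[[1,[0,0,0],[0,0,-0.98]],[1,[0,0,0],[0,0,-0.98]],[1,[0,0,0],[0,0,-0.98]]]'

```text
t: 1.48
tcp_pos: [206.1, -616.3, 341.9]
tool_rot: [0.858, 0.513, 0.0, -0.001]
ft_force: [-0.5, 0.1, -0.3]
grip_width: 0.008
grasp_force: 0.0
```

```bash
cat > where.py <<'E'
from h import *
import sys
np.set_printoptions(precision=1,suppress=True,linewidth=150)
H=np.array([546.6,131.7,0]);yaw=np.radians(151.6)
ex=np.array([np.cos(yaw),np.sin(yaw),0]);ey=np.cross([0,0,1],ex)
def rack(p):p=np.asarray(p);return np.array([(p-H)@ex,(p-H)@ey,p[2]])
def world(r):return H+r[0]*ex+r[1]*ey+np.array([0,0,r[2]])
if __name__=="__main__":
    s=readout.state();Rm=R.from_quat(s["tool_rot"]).as_matrix();p=s["tcp_pos"]
    print("t",s["t"],"tcp",p,"rack",rack(p),"toolx yaw",np.degrees(np.arctan2(Rm[1,0],Rm[0,0])),"tz",Rm[:,2].round(3),"F",s["ft_force"],"q",s["q"].round(2))
    for a in sys.argv[1:]:
        k,v=a[0],np.array(eval(a[1:]),float)
        t=world(v) if k=="r" else v
        print(a,"world",t,"tool shift/60:",(Rm.T@(t-p)/60).round(2))
E
python3 where.py "r[165,0,330]" "w[520,-220,330]"
```

```text
t 1.475 tcp [ 206.1 -616.3  341.9] rack [-56.2 819.9 341.9] toolx yaw 61.74522907849621 tz [-0.  0. -1.] F [-0.5  0.1 -0.3] q [ 1.3  0.3 -0.2  1.2  0.1  1.6  0.7]
r[165,0,330] world [401.5 210.2 330. ] tool shift/60: [13.7 -3.6  0.2]
w[520,-220,330] world [ 520. -220.  330.] tool shift/60: [8.3 1.5 0.2]
```

servo_tool --rows '[[1,[0.6,0.1,0],[0,0,0]],[1,[0.75,0.15,0],[0,0,0]],[1,[0.75,0.15,0],[0,0,0]],[1,[0.75,0.15,0],[0,0,0]],[1,[0.75,0.15,0],[0,0,0]],[1,[0.75,0.15,0],[0,0,0]],[1,[0.75,0.15,0],[0,0,0]],[1,[0.75,0.15,0],[0,0,0]]]'

```text
t: 2.48
tcp_pos: [434.3, -339.2, 342.2]
tool_rot: [0.859, 0.512, -0.0, -0.0]
ft_force: [0.8, -0.7, -0.2]
grip_width: 0.001
grasp_force: 0.0
```

servo_tool --rows '[[1,[0.75,0.1,0],[0,0,0]],[1,[0.75,0.1,0],[0,0,0]],[1,[0.75,0,0],[0,0,0]],[1,[0.7,-0.5,0],[0,0,0]],[1,[0.7,-0.7,0],[0,0,0]],[1,[0.7,-0.7,0],[0,0,0]],[1,[0.5,-0.7,0],[0,0,0]],[1,[0.5,-0.7,0],[0,0,0]]]'

```text
t: 3.48
tcp_pos: [421.6, 32.1, 342.1]
tool_rot: [0.859, 0.512, -0.0, 0.0]
ft_force: [0.8, 0.9, 0.6]
grip_width: 0.005
grasp_force: 0.0
```

```bash
python3 where.py "r[165,0,330]"
```

```text
t 3.475 tcp [421.6  32.1 342.1] rack [ 62.6 147.1 342.1] toolx yaw 61.6378602507249 tz [-0. -0. -1.] F [0.8 0.9 0.6] q [ 0.7 -0.2 -0.7  1.7 -0.1  1.6 -0.5]
r[165,0,330] world [401.5 210.2 330. ] tool shift/60: [ 2.5 -1.7  0.2]
```

servo_tool --rows '[[1,[0.5,-0.2,0],[0,0,0]],[1,[0.5,-0.3,0],[0,0,0]],[1,[0.5,-0.3,0],[0,0,0]],[1,[0.5,-0.3,0],[0,0,0]],[1,[0.45,-0.3,0],[0,0,0]],[1,[0,-0.3,0.2],[0,0,0]]]'

```text
t: 4.22
tcp_pos: [402.5, 210.8, 330.6]
tool_rot: [0.858, 0.514, 0.001, -0.001]
ft_force: [-0.5, 0.3, -0.9]
grip_width: 0.007
grasp_force: 0.0
```

```bash
python3 where.py "r[165,0,225]"; python3 - <<'E'
from h import *
for n in("side","wrist"):
    p,d=capture(n);np.savez(n+"1.npz",p=p,d=d)
    if n=="side":p=cv2.resize(p[100:320,150:400],None,fx=2,fy=2)
    else:p=cv2.resize(p,None,fx=.58,fy=.58)
    if n=="side":a=p
c=cv2.copyMakeBorder(p,0,a.shape[0]-p.shape[0],0,0,0) if p.shape[0]<a.shape[0] else p[:a.shape[0]]
cv2.imwrite("pics/b.png",np.hstack([a,c])[:,:800,::-1])
E
```

```text
t 4.225 tcp [402.5 210.8 330.6] rack [164.3  -1.  330.6] toolx yaw 61.84796343702751 tz [ 0.  0. -1.] F [-0.5  0.3 -0.9] q [ 0.6 -0.2 -1.   1.7 -0.1  1.6 -0.9]
r[165,0,225] world [401.5 210.2 225. ] tool shift/60: [-0.  -0.   1.8]
```

View pics/b.png

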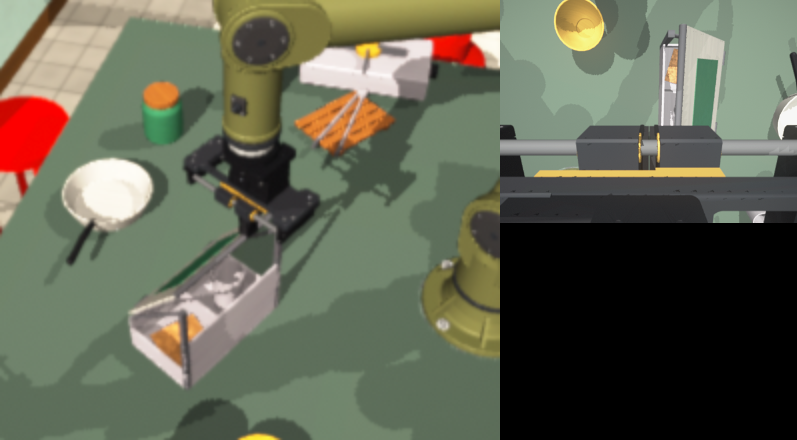

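The side view shows the gripper above the rack's back edge at about (250,225). The wrist view shows the bead at column 680, just forward of the fingers at column 648. I'll go down behind the flap.

servo_tool --rows '[[1,[0,-0.05,0.35],[0,0,0]],[1,[0,0,0.4],[0,0,0]],[1,[0,0,0.4],[0,0,0]],[1,[0,0,0.35],[0,0,0]],[1,[0,0,0.25],[0,0,0]],[1,[0,0,0],[0,0,0]]]'

```text
t: 5.08
tcp_pos: [400.0, 208.9, 224.8]
tool_rot: [0.859, 0.512, -0.001, -0.0]
ft_force: [-0.1, 0.4, -0.0]
grip_width: 0.004
grasp_force: 0.0
```

```bash
python3 where.py "r[165,0,225]"; python3 - <<'E'
import numpy as np
h=15
pts=[]
for phi in np.radians([52.7,60,70,80,90,100,110,120,130,140,148,151]):
    e=np.array([np.cos(phi),np.sin(phi)]);n=np.array([np.sin(phi),-np.cos(phi)])
    b=205*e+[0,90]
    A=b+[5+h,-25]                       # side on bead
    B=195*e+n*2+[0,90]+[h,0]            # corner on plate
    A2=b+[5+h,-12]
    print(np.degrees(phi).round(),"bead",b.round(),"A",A.round(),"B",B.round())
E
```

```text
t 5.075 tcp [400.  208.9 224.8] rack [165.7   1.8 224.8] toolx yaw 61.57873977408935 tz [-0. -0. -1.] F [-0.1  0.4 -0. ] q [ 0.6 -0.1 -1.   1.9 -0.1  1.3 -0.9]
r[165,0,225] world [401.5 210.2 225. ] tool shift/60: [ 0.  0. -0.]
53.0 bead [124. 253.] A [144. 228.] B [135. 244.]
60.0 bead [103. 268.] A [123. 243.] B [114. 258.]
70.0 bead [ 70. 283.] A [ 90. 258.] B [ 84. 273.]
80.0 bead [ 36. 292.] A [ 56. 267.] B [ 51. 282.]
90.0 bead [  0. 295.] A [ 20. 270.] B [ 17. 285.]
100.0 bead [-36. 292.] A [-16. 267.] B [-17. 282.]
110.0 bead [-70. 283.] A [-50. 258.] B [-50. 274.]
120.0 bead [-102.  268.] A [-82. 243.] B [-81. 260.]
130.0 bead [-132.  247.] A [-112.  222.] B [-109.  241.]
140.0 bead [-157.  222.] A [-137.  197.] B [-133.  217.]
148.0 bead [-174.  199.] A [-154.  174.] B [-149.  195.]
151.0 bead [-179.  189.] A [-159.  164.] B [-155.  186.]
```

servo_tool --rows '[[1,[0,0.3,-0.05],[0,0,0]],[1,[0,0.25,-0.15],[0,0,0]],[1,[0,0.25,-0.2],[0,0,0]],[1,[0,0.25,-0.15],[0,0,0]],[1,[0,0.25,-0.12],[0,0,0]],[1,[0,0.25,-0.08],[0,0,0]],[1,[0,0.25,-0.05],[0,0,0]],[1,[0,0.25,-0.03],[0,0,0]]]'

```text
t: 6.08
tcp_pos: [509.6, 151.0, 275.7]
tool_rot: [0.859, 0.512, 0.0, 0.0]
ft_force: [-2.5, 1.8, 1.8]
grip_width: 0.006
grasp_force: 1.4
```

```bash
python3 where.py; python3 - <<'E'
from h import *
from where import rack
p,d=capture("side");P=cloud("side",d);Q=P[100:320,150:400].reshape(-1,3)
L=np.array([rack(q) for q in Q if q[2]>80])
m=(abs(L[:,1])<118)&(L[:,0]>-200)&(L[:,0]<140)&(L[:,1]<-40)&(L[:,2]>140)
print("flap pts",m.sum());L=L[m];print(np.degrees(np.median(np.arctan2(L[:,2]-90,L[:,0]))),np.percentile(L,[1,99],axis=0))
E
```

```text
t 6.075 tcp [509.6 151.  275.7] rack [ 41.7   0.7 275.7] toolx yaw 61.62313627186633 tz [ 0.  0. -1.] F [-2.5  1.8  1.8] q [ 0.6  0.1 -1.   1.6  0.1  1.4 -0.9]
flap pts 833
82.58441543466934 [[   6.  -117.5  141.9]
 [ 137.9  -40.3  679.1]]
```

servo_tool --rows '[[1,[0,0.3,0],[0,0,0]],[1,[0,0.3,0.0],[0,0,0]],[1,[0,0.3,0.03],[0,0,0]],[1,[0,0.3,0.06],[0,0,0]],[1,[0,0.28,0.08],[0,0,0]],[1,[0,0.28,0.1],[0,0,0]],[1,[0,0.25,0.12],[0,0,0]],[1,[0,0.2,0.12],[0,0,0]]]'

```text
t: 7.12
tcp_pos: [626.0, 87.4, 243.9]
tool_rot: [0.859, 0.512, -0.0, 0.0]
ft_force: [-1.2, 0.0, 1.3]
grip_width: 0.004
grasp_force: 0.6
```

```bash
python3 where.py
```

```text
t 7.125 tcp [626.   87.4 243.9] rack [-90.9   1.2 243.9] toolx yaw 61.60224801348699 tz [-0. -0. -1.] F [-1.2  0.   1.3] q [ 0.5  0.4 -0.9  1.4  0.3  1.4 -0.9]
```

servo_tool --rows '[[1,[0,0.25,0.15],[0,0,0]],[1,[0,0.2,0.18],[0,0,0]],[1,[0,0.18,0.2],[0,0,0]],[1,[0,0.12,0.18],[0,0,0]],[1,[0,0.1,0.15],[0,0,0]]]'

```text
t: 7.75
tcp_pos: [670.2, 63.4, 192.2]
tool_rot: [0.859, 0.512, -0.0, 0.0]
ft_force: [-0.3, -0.1, -0.1]
grip_width: 0.002
grasp_force: 0.3
```

```bash
cat > flap.py <<'E'
from where import *
n="top"
p,d=capture(n);Q=cloud(n,d).reshape(-1,3);Q=Q[np.isfinite(Q[:,0])]
L=(Q-H)@np.c_[ex,ey,[0,0,1]]
m=(abs(L[:,1])<110)&(abs(L[:,1])>60)&(L[:,0]>-215)&(L[:,0]<-40)&(L[:,2]>100)&(L[:,2]<260)
L=L[m];a=np.polyfit(L[:,0],L[:,2],1);phi=180+np.degrees(np.arctan(a[0]));print(m.sum(),"phi",phi,"angle",np.radians(phi-45),"z at hinge",a[1],"xmin",L[:,0].min())
E
python3 where.py;python3 flap.py
```

```text
t 7.75 tcp [670.2  63.4 192.2] rack [-141.2    1.3  192.2] toolx yaw 61.609091702572165 tz [-0. -0. -1.] F [-0.3 -0.1 -0.1] q [ 0.5  0.5 -0.9  1.4  0.4  1.4 -0.9]
461 phi 145.67785734454907 angle 1.7571600945155363 z at hinge 90.2861672080535 xmin -173.8837627092347
```

servo_tool --rows '[[1,[0,0.05,0.1],[0,0,0]],[1,[0,0.05,0.1],[0,0,0]],[1,[0,0.0,0.05],[0,0,0]],[1,[0,0,0],[0,0,0]]]'

```text
t: 8.3
tcp_pos: [675.0, 61.2, 177.9]
tool_rot: [0.859, 0.512, -0.0, -0.0]
ft_force: [-0.2, -0.3, -0.5]
grip_width: 0.004
grasp_force: 0.0
```

```bash
python3 where.py;python3 flap.py
```

```text
t 8.3 tcp [675.   61.2 177.9] rack [-146.5    1.   177.9] toolx yaw 61.63174134762872 tz [-0. -0. -1.] F [-0.2 -0.3 -0.5] q [ 0.5  0.5 -0.8  1.4  0.4  1.4 -0.9]
489 phi 150.7776417159882 angle 1.8461681229388989 z at hinge 90.47376921656891 xmin -182.8100552703041
```

servo_tool --rows '[[1,[0,0,-0.5],[0,0,0]],[1,[0,0,-0.7],[0,0,0]],[-1,[0,0,-0.7],[0,0,0]],[-1,[0,0,-0.6],[0,0,0]]]'

```text
t: 8.85
tcp_pos: [675.2, 61.4, 330.4]
tool_rot: [0.859, 0.512, 0.001, 0.0]
ft_force: [0.2, -0.6, 0.2]
grip_width: 0.153
grasp_force: 0.0
```

```bash
python3 where.py "w[520,-284,300]"; python3 - <<'E'
from where import *
# cup from both first views: rim points
for n,box in(("top",(305,178,340,210)),("side",(258,150,288,190))):
    Q=cloud(n,np.load(n+"0.npz")["d"])[box[1]:box[3],box[0]:box[2]].reshape(-1,3)
    Q=Q[(Q[:,2]>85)&(Q[:,2]<110)&(np.hypot(Q[:,0]-520,Q[:,1]+284)<50)];c,r=cv2.minEnclosingCircle(Q[:,:2].astype(np.float32));print(n,len(Q),c,r,Q[:,2].max())
# now mat/cup_in from top, flap open
p,d=capture("top");np.savez("top2.npz",p=p,d=d);P=cloud("top",d);hsv=cv2.cvtColor(p,cv2.COLOR_RGB2HSV)
L=(P-H)@np.c_[ex,ey,[0,0,1]]
inr=(L[...,0]>5)&(L[...,0]<131)&(abs(L[...,1])<112)
m=inr&(hsv[...,1]>100)&(hsv[...,0]<25)&(L[...,2]<25)
print("mat",m.sum(),np.percentile(L[m],[1,50,99],axis=0).ravel(),"med cen",cv2.minAreaRect(L[m][:,:2].astype(np.float32)))
m=inr&(L[...,2]>85)&(L[...,2]<115)&(L[...,1]>5);print("cup_in",m.sum(),cv2.minEnclosingCircle(L[m][:,:2].astype(np.float32)))
m=(L[...,0]>120)&(L[...,0]<150)&(abs(L[...,1])<100)&(L[...,2]>118)&(L[...,2]<140);print("backwall top",np.percentile(L[m],[2,50,98],axis=0).ravel())
m=(abs(L[...,0])<15)&(abs(L[...,1])<110)&(L[...,2]>60)&(L[...,2]<88);print("frontwall",np.percentile(L[m],[2,50,98],axis=0).ravel() if m.any() else 0)
v,u=np.where(inr);print(u.min(),u.max(),v.min(),v.max())
E
```

```text
t 8.85 tcp [675.2  61.4 330.4] rack [-146.6    0.7  330.4] toolx yaw 61.63049975224936 tz [ 0.  0. -1.] F [ 0.2 -0.6  0.2] q [ 0.4  0.5 -0.9  1.2  0.4  1.6 -0.8]
w[520,-284,300] world [ 520. -284.  300.] tool shift/60: [-6.3  0.5  0.5]
top 62 (521.027099609375, -283.4117431640625) 30.924175262451172 102.17419380825982
side 74 (521.7260131835938, -281.1213684082031) 35.31272888183594 100.02843049895796
mat 531 [  19.3 -105.8    1.8   68.6  -59.3    9.   117.1  -14.6   16.2] med cen ((68.08290100097656, -59.48659133911133), (88.40531921386719, 88.7592544555664), 75.12486267089844)
cup_in 76 ((50.638858795166016, 74.63191223144531), 54.02134323120117)
backwall top [134.6 -95.8 124.9 136.6   1.  130.1 138.4  93.  135.1]
frontwall [  -5.3 -103.5   61.4    3.5   -4.6   78.6    4.9  101.4   87.4]
155 234 173 232
```

servo_tool --rows '[[-1,[-0.6,0.05,0],[0,0,0]],[-1,[-0.85,0.07,0],[0,0,0]],[-1,[-0.85,0.07,0],[0,0,0]],[-1,[-0.85,0.07,0],[0,0,0]],[-1,[-0.85,0.07,0.1],[0,0,0]],[-1,[-0.85,0.07,0.2],[0,0,0]],[-1,[-0.85,0.06,0.3],[0,0,0]],[-1,[-0.55,0.04,0.4],[0,0,0]]]'

```text
t: 9.9
tcp_pos: [522.1, -286.2, 268.2]
tool_rot: [0.86, 0.511, -0.0, 0.001]
ft_force: [0.3, 0.1, -0.3]
grip_width: 0.992
grasp_force: 0.0
```

```bash
python3 where.py "w[521,-283,65]"; python3 - <<'E'
from where import *
s=readout.state();p,d=capture("wrist");c=camera_model("wrist");T=np.eye(4);T[:3,:3]=R.from_quat(s["tool_rot"]).as_matrix();T[:3,3]=s["tcp_pos"]
P=cloud("wrist",d,T@c["mount"]);Q=P.reshape(-1,3);Q=Q[(Q[:,2]>85)&(Q[:,2]<108)&(np.hypot(Q[:,0]-521,Q[:,1]+283)<50)]
print(len(Q));print(cv2.minEnclosingCircle(Q[:,:2].astype(np.float32)) if len(Q) else 0)
E
```

```text
t 9.9 tcp [ 522.1 -286.2  268.2] rack [-177.3  379.3  268.2] toolx yaw 61.430600911621234 tz [ 0. -0. -1.] F [ 0.3  0.1 -0.3] q [ 1.1  0.3 -0.8  1.5  0.2  1.4 -0.2]
w[521,-283,65] world [ 521. -283.   65.] tool shift/60: [ 0.  -0.1  3.4]
549
((520.2510375976562, -281.28692626953125), 30.946128845214844)
```

servo_tool --rows '[[-1,[0.05,-0.06,0.4],[0,0,0]],[-1,[0,0,0.6],[0,0,0]],[-1,[0,0,0.6],[0,0,0]],[-1,[0,0,0.6],[0,0,0]],[-1,[0,0,0.5],[0,0,0]],[-1,[0,0,0.4],[0,0,0]],[-1,[0,0,0.28],[0,0,0]],[-1,[0,0,0],[0,0,0]]]'

```text
t: 10.95
tcp_pos: [521.0, -278.2, 64.4]
tool_rot: [0.859, 0.512, -0.0, -0.001]
ft_force: [-0.1, -0.8, 1.0]
grip_width: 1.001
grasp_force: 0.0
```

servo_tool --rows '[[1,[0,0,0],[0,0,0]],[1,[0,0,0],[0,0,0]],[1,[0,0,0],[0,0,0]],[1,[0,0,0],[0,0,0]],[1,[0,0,0],[0,0,0]],[1,[0,0,0],[0,0,0]]]' --newtons 15

```text
t: 11.7
tcp_pos: [522.2, -279.1, 66.0]
tool_rot: [0.859, 0.512, 0.0, 0.001]
ft_force: [1.2, -0.1, 4.2]
grip_width: 0.702
grasp_force: 14.8
```

servo_tool --rows '[[1,[0,0,-0.2],[0,0,0]],[1,[0,0,-0.5],[0,0,0]],[1,[0,0,-0.7],[0,0,0]],[1,[0,0,-0.7],[0,0,0]],[1,[0,0,-0.7],[0,0,0]],[1,[0,0,-0.7],[0,0,0]],[1,[0,0,-0.7],[0,0,0]],[1,[0,0,-0.4],[0,0,0]]]'

```text
t: 12.7
tcp_pos: [521.8, -278.4, 344.0]
tool_rot: [0.859, 0.512, 0.0, 0.001]
ft_force: [0.3, 0.7, -1.5]
grip_width: 0.699
grasp_force: 15.0
```

```bash
python3 where.py "r[68,-55.5,340]" ; python3 - <<'E'
from where import *
s=readout.state();p,d=capture("wrist");c=camera_model("wrist");T=np.eye(4);T[:3,:3]=R.from_quat(s["tool_rot"]).as_matrix();T[:3,3]=s["tcp_pos"]
P=cloud("wrist",d,T@c["mount"]);L=((P-s["tcp_pos"])@T[:3,:3]).reshape(-1,3);print(s["grip_width"],s["grasp_force"])
m=(L[:,2]<0)&(L[:,2]>-45)&(abs(L[:,0])<45)&(abs(L[:,1])<30);print(m.sum(),np.percentile(L[m],[2,50,98],axis=0) if m.any() else 0)
p,d=capture("side");cv2.imwrite("pics/c.png",p[60:300,120:400,::-1])
E
```

```text
t 12.7 tcp [ 521.8 -278.4  344. ] rack [-173.2  372.5  344. ] toolx yaw 61.643920132415055 tz [ 0. -0. -1.] F [ 0.3  0.7 -1.5] q [ 1.1  0.2 -0.8  1.4  0.2  1.6 -0.2]
r[68,-55.5,340] world [513.2 212.9 340. ] tool shift/60: [ 7.1 -4.   0.1]
0.6986604066525078 14.997922859649933
4415 [[-29.7 -27.9 -31. ]
 [-13.6   0.6 -19. ]
 [ 27.   29.1  -1.1]]
```

View pics/c.png

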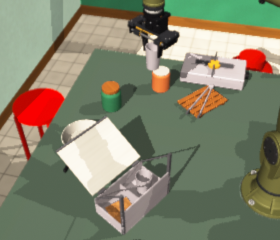

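The side view shows the cup upright in the gripper at (152,50) and the flap down at (100,160). I'll carry it over now.

servo_tool --rows '[[1,[0.3,-0.17,0],[0,0,0]],[1,[0.6,-0.33,0],[0,0,0]],[1,[0.6,-0.33,0],[0,0,0]],[1,[0.6,-0.33,0],[0,0,0]],[1,[0.6,-0.33,0],[0,0,0]],[1,[0.6,-0.33,0],[0,0,0]],[1,[0.6,-0.33,0],[0,0,0]],[1,[0.6,-0.33,0],[0,0,0]]]'

```text
t: 13.8
tcp_pos: [517.2, 32.3, 339.4]
tool_rot: [0.859, 0.513, -0.001, -0.001]
ft_force: [0.6, 0.4, -1.4]
grip_width: 0.703
grasp_force: 15.0
```

servo_tool --rows '[[1,[0.6,-0.33,0],[0,0,0]],[1,[0.6,-0.33,0],[0,0,0]],[1,[0.6,-0.33,0],[0,0,0]],[1,[0.6,-0.33,0],[0,0,0]],[1,[0.3,-0.17,0],[0,0,0]],[1,[0,0,0],[0,0,0]]]'

```text
t: 14.55
tcp_pos: [514.7, 217.5, 339.7]
tool_rot: [0.857, 0.515, -0.001, -0.001]
ft_force: [0.5, -0.3, -1.1]
grip_width: 0.701
grasp_force: 15.0
```

```bash
python3 where.py "r[68,-60.5,120]"
```

```text
t 14.55 tcp [514.7 217.5 339.7] rack [ 68.9 -60.3 339.7] toolx yaw 61.9792250611154 tz [-0. -0. -1.] F [ 0.5 -0.3 -1.1] q [ 0.5  0.2 -1.1  1.4  0.2  1.6 -1.1]
r[68,-60.5,120] world [515.6 217.3 120. ] tool shift/60: [0.  0.  3.7]
```

Position is good. I'll descend to z of about 95 and check.

servo_tool --rows '[[1,[0,0.01,0.3],[0,0,0]],[1,[0,0,0.5],[0,0,0]],[1,[0,0,0.6],[0,0,0]],[1,[0,0,0.6],[0,0,0]],[1,[0,0,0.6],[0,0,0]],[1,[0,0,0.6],[0,0,0]],[1,[0,0,0.5],[0,0,0]],[1,[0,0,0.3],[0,0,0]]]'

```text
t: 15.55
tcp_pos: [516.6, 211.6, 98.4]
tool_rot: [0.859, 0.511, -0.002, 0.0]
ft_force: [0.7, -0.4, -0.6]
grip_width: 0.701
grasp_force: 15.0
```

servo_tool --rows '[[1,[0,0,0.05],[0,0,0]],[1,[0,0,0.05],[0,0,0]],[1,[0,0,0],[0,0,0]]]'

```text
t: 15.92
tcp_pos: [518.5, 214.4, 96.1]
tool_rot: [0.859, 0.512, 0.001, 0.0]
ft_force: [-0.2, -0.9, -1.3]
grip_width: 0.695
grasp_force: 15.0
```

```bash
python3 where.py "r[68,-60.5,74]"
```

```text
t 15.925 tcp [518.5 214.4  96.1] rack [ 64.  -59.4  96.1] toolx yaw 61.60432678160946 tz [ 0.  0. -1.] F [-0.2 -0.9 -1.3] q [ 0.4  0.4 -1.   1.8  0.4  1.1 -1.2]
r[68,-60.5,74] world [515.6 217.3  74. ] tool shift/60: [ 0.  -0.1  0.4]
```

servo_tool --rows '[[1,[0,-0.05,0.1],[0,0,0]],[1,[0,0,0.1],[0,0,0]],[1,[0,0,0.08],[0,0,0]],[1,[0,0,0.03],[0,0,0]],[1,[0,0,0],[0,0,0]]]'

```text
t: 16.55
tcp_pos: [515.2, 215.6, 76.5]
tool_rot: [0.859, 0.512, -0.0, -0.0]
ft_force: [-0.1, 0.5, -0.8]
grip_width: 0.702
grasp_force: 15.0
```

servo_tool --rows '[[1,[0,0,0.03],[0,0,0]],[1,[0,0,0],[0,0,0]]]'

```text
t: 16.8
tcp_pos: [515.5, 215.7, 75.0]
tool_rot: [0.859, 0.512, 0.0, 0.0]
ft_force: [0.8, -0.1, 0.1]
grip_width: 0.704
grasp_force: 15.0
```

servo_tool --rows '[[1,[0,0,0.03],[0,0,0]],[1,[0,0,0],[0,0,0]],[1,[0,0,0],[0,0,0]]]'

```text
t: 17.18
tcp_pos: [516.3, 216.0, 74.7]
tool_rot: [0.859, 0.512, 0.001, 0.001]
ft_force: [-2.2, -1.4, 7.7]
grip_width: 0.701
grasp_force: 14.7
```

It's on the mat, with 7.7 N upward. Releasing.

servo_tool --rows '[[-0.45,[0,0,0],[0,0,0]],[-0.5,[0,0,0],[0,0,0]],[-0.65,[0,0,0],[0,0,0]],[-0.65,[0,0,0],[0,0,0]],[-0.65,[0,0,0],[0,0,0]],[-0.65,[0,0,0],[0,0,0]],[-0.65,[0,0,0],[0,0,0]]]'

```text
t: 18.05
tcp_pos: [515.3, 215.6, 73.1]
tool_rot: [0.859, 0.512, -0.0, 0.0]
ft_force: [0.7, 0.6, 0.3]
grip_width: 0.825
grasp_force: 0.0
```

servo_tool --rows '[[-0.65,[0,0,-0.1],[0,0,0]],[-0.65,[0,0,-0.2],[0,0,0]],[-0.65,[0,0,-0.3],[0,0,0]],[-0.65,[0,0,-0.5],[0,0,0]],[-0.65,[0,0,-0.7],[0,0,0]],[-0.65,[0,0,-0.7],[0,0,0]],[-0.65,[0,0,-0.7],[0,0,0]],[1,[0,0,-0.7],[0,0,0]]]'

```text
t: 19.05
tcp_pos: [515.1, 215.9, 310.0]
tool_rot: [0.859, 0.512, 0.001, 0.001]
ft_force: [0.8, -0.1, 0.3]
grip_width: 0.774
grasp_force: 0.0
```

```bash
python3 where.py "r[-215,0,330]"; python3 flap.py; python3 - <<'E'
from where import *
p,d=capture("side");cv2.imwrite("pics/d.png",cv2.resize(p[170:310,180:330],None,fx=3,fy=3)[:,:,::-1])
P=cloud("side",d);L=((P-H)@np.c_[ex,ey,[0,0,1]]).reshape(-1,3)
for y in(-59,58):
    m=(np.hypot(L[:,0]-68,L[:,1]-y)<50)&(L[:,2]>90)&(L[:,2]<120);print(m.sum(),cv2.minEnclosingCircle(L[m][:,:2].astype(np.float32)),L[m][:,2].max())
E
```

```text
t 19.05 tcp [515.1 215.9 310. ] rack [ 67.8 -59.1 310. ] toolx yaw 61.64154702176114 tz [ 0. -0. -1.] F [ 0.8 -0.1  0.3] q [ 0.5  0.2 -1.1  1.5  0.2  1.5 -1.1]
r[-215,0,330] world [735.7  29.4 330. ] tool shift/60: [-1.   4.7 -0.3]
1192 phi 150.66994626941107 angle 1.844288482806722 z at hinge 90.55596291262096 xmin -184.43806201241313
98 ((65.42716979980469, -56.09646224975586), 31.826547622680664) 108.76619776403436
90 ((67.16755676269531, 56.15365982055664), 32.2525634765625) 105.7474736921256
```

View pics/d.png

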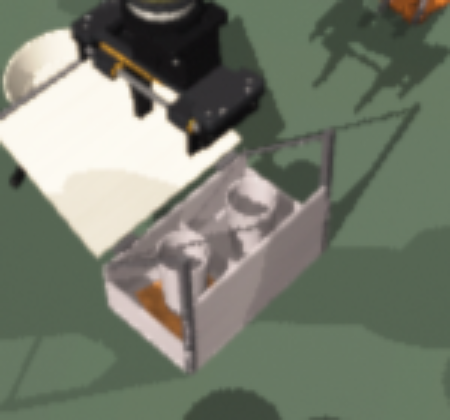

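Both cups stand upright, at (180,265) and (250,205) in the crop. I'll move in front of the flap's free edge.

servo_tool --rows '[[1,[-0.1,0.3,-0.2],[0,0,0]],[1,[-0.15,0.7,-0.15],[0,0,0]],[1,[-0.15,0.7,0],[0,0,0]],[1,[-0.15,0.7,0],[0,0,0]],[1,[-0.15,0.7,0],[0,0,0]],[1,[-0.15,0.7,0],[0,0,0]],[1,[-0.15,0.7,0],[0,0,0]],[1,[0,0.35,0],[0,0,0]]]'

```text
t: 20.15
tcp_pos: [744.1, 21.3, 327.6]
tool_rot: [0.86, 0.511, -0.0, 0.0]
ft_force: [0.5, 0.1, 0.1]
grip_width: 0.005
grasp_force: 0.0
```

```bash
python3 where.py "r[-225,0,165]"
```

```text
t 20.15 tcp [744.1  21.3 327.6] rack [-226.3    3.2  327.6] toolx yaw 61.39764471823463 tz [-0. -0. -1.] F [0.5 0.1 0.1] q [ 0.4  0.7 -0.9  0.9  0.5  1.7 -0.8]
r[-225,0,165] world [744.5  24.7 165. ] tool shift/60: [ 0.1 -0.   2.7]
```

servo_tool --rows '[[1,[0.05,0,0.3],[0,0,0]],[1,[0,0,0.5],[0,0,0]],[1,[0,0,0.6],[0,0,0]],[1,[0,0,0.6],[0,0,0]],[1,[0,0,0.5],[0,0,0]],[1,[0,0,0.25],[0,0,0]],[1,[0,0,0],[0,0,0]]]'

```text
t: 21.02
tcp_pos: [743.0, 27.6, 162.1]
tool_rot: [0.859, 0.513, -0.001, -0.0]
ft_force: [0.2, -0.9, 1.0]
grip_width: 0.006
grasp_force: 0.0
```

```bash
python3 where.py; python3 flap.py; python3 - <<'E'
import numpy as np
h=15
for phi in np.radians([151,145,140,130,120,110,100,90,80,70,60,50,45]):
    e=np.array([np.cos(phi),np.sin(phi)]);n=-np.array([np.sin(phi),-np.cos(phi)])
    b=205*e+[0,90]
    print(np.degrees(phi).round(),"bead",b.round(),"A",(b+[-5-h,-25]).round(),"B",(190*e+n*2+[-h,90]).round())
E
```

```text
t 21.025 tcp [743.   27.6 162.1] rack [-222.3   -1.8  162.1] toolx yaw 61.67511160566566 tz [-0. -0. -1.] F [ 0.2 -0.9  1. ] q [ 0.5  0.7 -0.9  1.2  0.6  1.4 -0.9]
1006 phi 150.80418623802467 angle 1.8466314122468033 z at hinge 90.62448972302914 xmin -184.92828602445454
151.0 bead [-179.  189.] A [-199.  164.] B [-182.  180.]
145.0 bead [-168.  208.] A [-188.  183.] B [-172.  197.]
140.0 bead [-157.  222.] A [-177.  197.] B [-162.  211.]
130.0 bead [-132.  247.] A [-152.  222.] B [-139.  234.]
120.0 bead [-102.  268.] A [-122.  243.] B [-112.  254.]
110.0 bead [-70. 283.] A [-90. 258.] B [-82. 268.]
100.0 bead [-36. 292.] A [-56. 267.] B [-50. 277.]
90.0 bead [  0. 295.] A [-20. 270.] B [-17. 280.]
80.0 bead [ 36. 292.] A [ 16. 267.] B [ 16. 277.]
70.0 bead [ 70. 283.] A [ 50. 258.] B [ 48. 269.]
60.0 bead [103. 268.] A [ 83. 243.] B [ 78. 256.]
50.0 bead [132. 247.] A [112. 222.] B [106. 237.]
45.0 bead [145. 235.] A [125. 210.] B [118. 226.]
```

servo_tool --rows '[[1,[0,-0.32,-0.03],[0,0,0]],[1,[0,-0.17,-0.2],[0,0,0]],[1,[0,-0.22,-0.28],[0,0,0]],[1,[0,-0.27,-0.28],[0,0,0]],[1,[0,-0.32,-0.27],[0,0,0]],[1,[0,-0.38,-0.28],[0,0,0]],[1,[0,-0.37,-0.18],[0,0,0]],[1,[0,-0.42,-0.15],[0,0,0]]]'

```text
t: 22.08
tcp_pos: [616.2, 96.8, 267.8]
tool_rot: [0.86, 0.511, 0.004, 0.003]
ft_force: [3.2, -2.3, 2.8]
grip_width: 0.002
grasp_force: 2.2
```

```bash
python3 where.py; python3 flap.py
```

```text
t 22.075 tcp [616.2  96.8 267.8] rack [-77.9  -2.4 267.8] toolx yaw 61.46175970923368 tz [ 0. -0. -1.] F [ 3.2 -2.3  2.8] q [ 0.6  0.4 -1.1  1.4  0.4  1.5 -0.9]
82 phi 108.87058521747231 angle 1.1147520072205104 z at hinge 100.37264142122176 xmin -56.03878500758061
```

servo_tool --rows '[[1,[0,-0.37,-0.1],[0,0,0]],[1,[0,-0.37,-0.07],[0,0,0]],[1,[0,-0.37,-0.03],[0,0,0]],[1,[0,-0.37,0.02],[0,0,0]],[1,[0,-0.33,0.07],[0,0,0]],[1,[0,-0.33,0.12],[0,0,0]],[1,[0,-0.3,0.12],[0,0,0]],[1,[0,-0.27,0.15],[0,0,0]]]'

```text
t: 23.12
tcp_pos: [470.7, 175.8, 247.6]
tool_rot: [0.859, 0.513, 0.001, 0.001]
ft_force: [0.1, -0.2, 2.3]
grip_width: 0.004
grasp_force: 0.7
```

```bash
cat > flap2.py <<'E'
from where import *
p,d=capture("top");Q=cloud("top",d).reshape(-1,3);Q=Q[np.isfinite(Q[:,0])]
L=(Q-H)@np.c_[ex,ey,[0,0,1]]
L=L[(abs(L[:,1])<110)&(L[:,0]>0)&(L[:,0]<170)&(L[:,2]>100)&(L[:,2]<290)]
c=L[(abs(L[:,1])>60)];
for i in range(4):
    g=np.polyfit(c[:,2],c[:,0],1);c=L[abs(L[:,0]-np.polyval(g,L[:,2]))<6]
phi=np.degrees(np.arctan2(1,g[0]));print(len(c),"phi",phi,"angle",np.radians(phi-45),"x at z90",np.polyval(g,90))
E
python3 where.py; python3 flap2.py
```

```text
t 23.125 tcp [470.7 175.8 247.6] rack [ 87.7  -2.7 247.6] toolx yaw 61.67488508855612 tz [ 0. -0. -1.] F [ 0.1 -0.2  2.3] q [ 0.8  0.1 -1.2  1.7  0.1  1.4 -0.9]
935 phi 57.804745410005204 angle 0.22348496728422207 x at z90 -4.737696734086768
```

servo_tool --rows '[[1,[0,-0.15,0.11],[0,0,0]],[1,[0,-0.15,0.12],[0,0,0]],[1,[0,-0.12,0.11],[0,0,0]],[1,[0,-0.07,0.08],[0,0,0]],[1,[0,0,0],[0,0,0]]]'

```text
t: 23.8
tcp_pos: [444.4, 188.8, 220.9]
tool_rot: [0.859, 0.512, -0.001, 0.0]
ft_force: [0.5, -0.5, -0.3]
grip_width: 0.005
grasp_force: 0.0
```

```bash
python3 where.py; python3 flap2.py
```

```text
t 23.8 tcp [444.4 188.8 220.9] rack [117.   -1.6 220.9] toolx yaw 61.62647423681401 tz [-0. -0. -1.] F [ 0.5 -0.5 -0.3] q [ 0.8  0.  -1.2  1.8  0.   1.3 -0.9]
1285 phi 45.05275432698665 angle 0.0009207367005907635 x at z90 -5.860899878370546
```

servo_tool --rows '[[1,[0,-0.03,0.05],[0,0,0]],[1,[0,0,0.03],[0,0,0]],[1,[0,0,0],[0,0,0]]]'

```text
t: 24.22
tcp_pos: [445.6, 189.2, 218.4]
tool_rot: [0.859, 0.512, 0.002, 0.001]
ft_force: [0.9, -2.8, 9.8]
grip_width: 0.009
grasp_force: 4.1
```

There's 9.8 N with no give, so the flap is on its stop. Retreating and checking.

servo_tool --rows '[[1,[0,0.1,-0.2],[0,0,0]],[1,[0,0.2,-0.5],[0,0,0]],[1,[0,0.2,-0.7],[0,0,0]],[1,[0,0,-0.6],[0,0,0]],[1,[0,0,0],[0,0,0]],[1,[0,0,0],[0,0,0]]]'

```text
t: 24.98
tcp_pos: [469.5, 175.2, 335.9]
tool_rot: [0.859, 0.512, -0.001, -0.0]
ft_force: [-0.8, -0.1, 0.0]
grip_width: 0.007
grasp_force: 0.0
```

```bash
python3 where.py; python3 flap2.py; python3 - <<'E'
from where import *
p,d=capture("side");cv2.imwrite("pics/e.png",cv2.resize(p[120:310,150:400],None,fx=3,fy=3)[:,:,::-1])
E
```

```text
t 24.975 tcp [469.5 175.2 335.9] rack [ 88.5  -1.6 335.9] toolx yaw 61.61143717543981 tz [-0. -0. -1.] F [-0.8 -0.1  0. ] q [ 0.8  0.  -1.2  1.6  0.   1.6 -0.9]
1322 phi 45.091910894790125 angle 0.0016041477325417846 x at z90 -5.792027854300329
```

View pics/e.png

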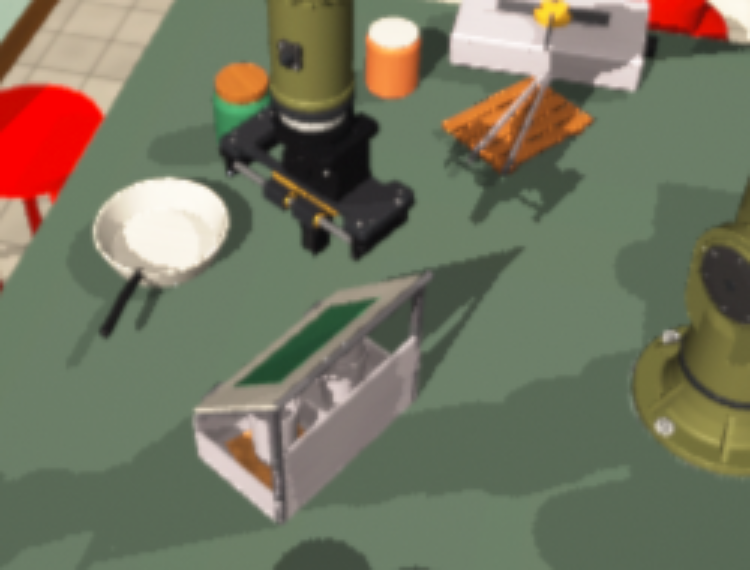

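The flap is shut at (310,340), the cups are inside and the gripper is clear.

```bash
python3 -c "
from bench import manip
print(manip.sign_off())"
```

```text
the job is handed in; nothing more can be done
None
```

The job is handed in: the flap was pulled fully down, the cup was set upright on the mat, and the flap was pushed back to its stop (measured about 0.002 rad). In the last views the other cup was standing in its cell, and the jar, pan, tongs and tin looked undisturbed (bowl not re-checked). The sign-off returned no verdict.

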